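# Pack the oven spares into one carton

## Task

Pack all four oven spare parts - the transformer, the relay on its heat sink, the fuse holder and the long terminal strip - into the one open carton, so that each stands upright and flat on the carton's floor, none resting on another or on the rim; they fit only if arranged well, and the terminal strip, already lying in the carton, must be moved aside to make room. Set the parts down rather than dropping them, and leave everything else on the bench where it is.

Things in the scene. Friction and masses are not known exactly. Their poses are not given: they have to be found in the camera images.
- carton: Open square cardboard carton, fixed to the bench, flaps folded down outside. Inside 160 x 160 mm; walls and floor 5 mm thick, rim 45 mm above the bench. Origin: centre of its underside, on the bench; x and y run along its walls, z up.
- transformer_mid (a point): Mains transformer: dark laminated steel block with a black coil former. Body 84 x 104 mm (its x, y) and 38 mm high; on top, centred, a narrower block 34 x 60 mm (x, y) that rises a further 38 mm, handy to grip across its 34 mm width. Symmetric under a half turn. About 750 g. This point is its centre, half-way up: 38 mm above its underside; z points up. Loose, starts upright on the bench beside the carton, at any yaw.
- relay_mid (a point): Relay on a finned aluminium heat sink, grey relay block on top. Body 62 x 58 mm (its x, y) and 36 mm high; on top, centred, a narrower block 24 x 40 mm (x, y) that rises a further 38 mm, handy to grip across its 24 mm width. Symmetric under a half turn. About 250 g. This point is its centre, half-way up: 37 mm above its underside; z points up. Loose, starts upright on the bench beside the carton, at any yaw.
- fuse_holder_mid (a point): White plastic fuse holder. Body 62 x 44 mm (its x, y) and 36 mm high; on top, centred, a narrower block 22 x 36 mm (x, y) that rises a further 38 mm, handy to grip across its 22 mm width. Symmetric under a half turn. About 150 g. This point is its centre, half-way up: 37 mm above its underside; z points up. Loose, starts upright on the bench beside the carton, at any yaw.
- terminal_strip_mid (a point): Long grey terminal strip with rows of brass screws and a central rib. Body 146 x 42 mm (its x, y) and 36 mm high; on top, centred, a narrower block 136 x 18 mm (x, y) that rises a further 38 mm, handy to grip across its 18 mm width. Symmetric under a half turn. About 250 g. This point is its centre, half-way up: 37 mm above its underside; z points up. Loose, starts upright on the carton's floor, near its middle and usually askew.
- tester: Black hand-held tester, 110 x 58 x 30 mm, lying among the parts. Not part of the job: leave it where it is. Origin at its underside or middle.
- screwdriver: Screwdriver, about 150 mm long, lying near the robot. Not part of the job: leave it where it is. Origin at its underside or middle.
- tape_roll: Roll of black tape, 64 mm across, 19 mm high, lying near the robot. Not part of the job: leave it where it is. Origin at its underside or middle.
- screw_jar: Small jar, 48 mm across, 55 mm high, beyond the carton. Not part of the job: leave it where it is. Origin at its underside or middle.
- wrench: Wrench, 150 mm long, lying beyond the carton. Not part of the job: leave it where it is. Origin at its underside or middle.
- bracket: Steel angle bracket 60 x 40 mm, 44 mm high, on the left. Not part of the job: leave it where it is. Origin at its underside or middle.
- mug: White mug, 76 mm across, 80 mm high, on the right. Not part of the job: leave it where it is. Origin at its underside or middle.
There are look-alikes about, which are no part of the job. Of the things that look like the carton, the largest one is meant.

How it is judged:
By the outcome, as a careful person would: the job done as asked, in the order asked, and still so for the second after the job is handed in, with the robot touching nothing.
It also fails if it takes over 72 s, if anything falls off the work surface, if the arm or the gripper's body presses on something with over 40 N, if the wrist force passes 120 N, or if a joint passes its speed limit or range.

## Robot

A 6-joint arm with a two-finger parallel gripper is mounted at the origin on the work surface. World frame = base frame: x ahead of the robot, y to its left, z up, the work surface at z = 0. Lengths are in m, angles in rad, forces in N, time in s.
With the tool pointing down it reaches from about 0.25 to 0.725 m from the base axis. Payload 4 kg.
Tool frame: the origin (TCP) lies midway between the tips of the shut fingers; the grasp point (between the pads) lies 19 mm behind it; z points along the fingers, y is the line along which they close (so a half turn about z gives the same grasp; the last joint's range is limited). The gripper opens to 85 mm and grips with 20 to 120 N. Pads are 22 mm wide; open, the fingers measure 114 mm over their backs; the gripper's body (76 mm by 85 mm) begins 54 mm behind the grasp point. The pads swing forward as they close: fully open they stand 13 mm farther back than shut.
Start: joints at [0, 0.241, 0.005, 1.335, 0, 1.571], TCP at [0.5, -0, 0.231] pointing down, gripper open.
Joint ranges: [-2.72, 2.72], [-1.05, 1.87], [-1.09, 1.28], [-1.99, 2.15], [-1.42, 1.44], [-3.14, 3.14]. Speed limits (rad/s): [2.79, 2.79, 3.14, 3.14, 3.14, 3.14].

## Interface

Orientations are given as a unit quaternion [x, y, z, w].
In Python, from workcell import monitor, vision, job gives the robot as it stands.
- The arm moves only by the tool move_arm, never from a script. Its argument "moves" is a list that holds one entry, the list of rows, each a list of 5 numbers: the shift along the world's x, y, z in m, then the turn about the world's z in degrees, then the opening in per cent of the stroke, from 0 (shut) to 100 (fully open). In form: [[[x, y, z, turn, gripper], ...]]. A call has 1 to 5 rows; each row is the pose to reach, as a shift and turn from the pose commanded when the call began; what a row does not reach only later rows make up. A row lasts 1/8 s, in which the tool goes at most 62.5 mm and 10.7 degrees, less where a joint would pass 70% of its speed; a pose out of reach is approached as far as the arm can. A call with a gripper value outside its range is refused whole. The fingers move at their own pace and stop on an object; the grip force is fixed at half the most. Time passes only in rows, so rows that repeat a pose let the fingers close. It gives the time, the measured TCP pose, the force, the opening and the grip force at its end, in the units of the state.
- monitor.get_obs(): the state, without advancing time (a new reading comes with each control period).
- vision.camera(name): name is "scene" or "side" or "wrist"; returns a dict with "color" (420x560x3 uint8, red, green, blue), "camera_matrix" (3x3 intrinsics, pixels), "eye" and "attitude" of the camera in the world; the wrist camera has in their place "hand_eye" (4x4, takes a point from camera to tool coordinates, whose origin is the TCP and whose axes are the flange's). Camera axes: x right, y up, looking along -z (the intrinsics and any distortion apply to the point x, -y, -z); pixel columns grow to the right and rows downward; lengths in m; the calibration is good to about 2 mm. The wrist camera is an equidistant fisheye: a pixel r from the principal point sees the ray r / f radians off the axis. A picture is of the moment at which its call begins: read the wrist's pose just before it. There is no depth.
- job.job_done(): hands the job in; it is judged then, once.
The state is a dict: "clock": time; "joint_pos": joint angles; "joint_vel": joint speeds; "tau": joint torques, N m; "eef_pos": TCP position; "tool_rot": TCP orientation; "ft_force": force on the tool from outside, world axes, zero at the start; "ft_torque": the same for the moment, N m; "grip_width": finger opening in m; "grasp_force": force on a finger pad.
Only numpy, scipy, OpenCV 4.12 (cv2) and the standard library are available. Lean on these libraries where they do the work, as an engineer would, in place of code of your own. Each camera call takes 0.05 s, during which the arm holds its last target. There are 200 camera calls.

## Working session

There is one attempt and no reset: what is moved stays moved. The work goes in short steps, Python scripts to look and compute and a tool call to move; the robot and the scene stay as the last step left them, time stands still between calls to the robot, and variables do not carry over. Pictures are saved under pics/ and viewed, at most 10 in all, crops included, and the job is handed in when it is done.

Besides the shell and the picture viewer there is one more tool, called by a JSON object that holds its "op" and its "data". move_arm: Moves the arm, as the interface text tells. Its arguments: {"type":"object","properties":{"moves":{"type":"array","items":{"type":"array","items":{"type":"array","items":{"type":"number"}}}}},"required":["moves"]}

```bash
mkdir -p pics
python3 - <<'E'
from workcell import monitor, vision
import cv2,json
o=monitor.get_obs(); print(o['clock'],o['eef_pos'],o['tool_rot'],o['grip_width'])
for n in ['scene','side']:
    c=vision.camera(n); cv2.imwrite(f'pics/{n}0.png',cv2.resize(c['color'][:,:,::-1],(800,600),interpolation=cv2.INTER_CUBIC))
    print(n,c['camera_matrix'],c['eye'],c['attitude'],c.keys())
E
```

```text
0.0 [4.99367519e-01 1.23849919e-05 2.30411713e-01] [ 0.70710543  0.70710736 -0.00073854 -0.00074592] 0.08507234167280223
scene [[517.23384503   0.         274.47683428]
 [  0.         517.23384503 205.32182217]
 [  0.           0.           1.        ]] [1.45806955 0.14070448 1.16676774] [0.2235855  0.25692794 0.70638176 0.62050171] dict_keys(['color', 'camera_matrix', 'eye', 'attitude'])
side [[543.60844974   0.         278.22275636]
 [  0.         543.60844974 213.57426982]
 [  0.           0.           1.        ]] [ 0.15188172 -1.06193503  0.97523099] [ 0.42948374 -0.07487717 -0.17085939  0.88359731] dict_keys(['color', 'camera_matrix', 'eye', 'attitude'])
```

View pics/scene0.png

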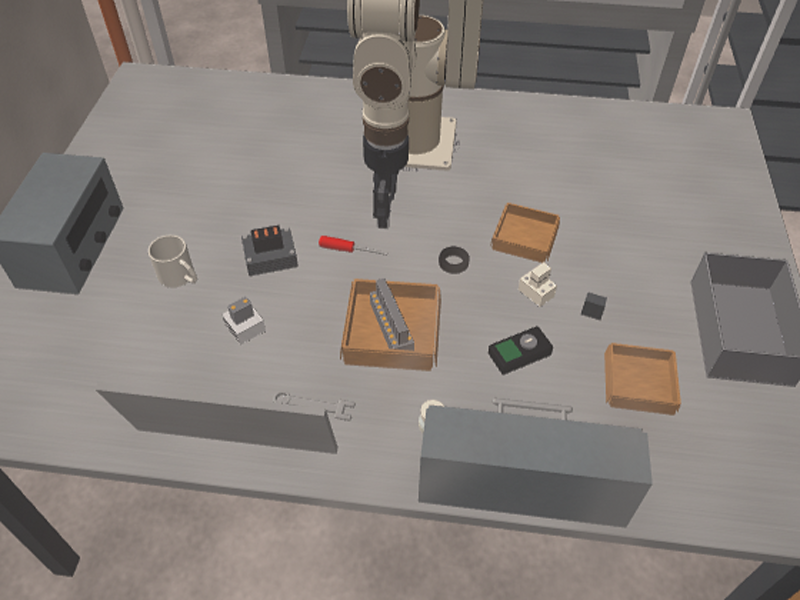

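View pics/side0.png

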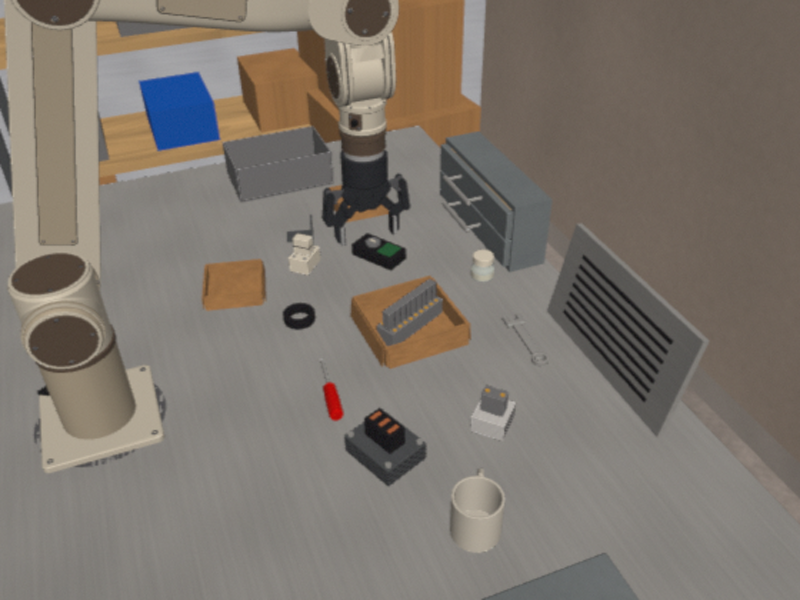

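The scene view shows the carton (392,323) with the askew strip inside it. The transformer is at (270,248), the relay at (243,320) and the fuse holder at (538,283). The side view agrees. Next I'll take the wrist view and enlarged crops.

```bash
cat > h.py <<'E'
import numpy as np, cv2
from scipy.spatial.transform import Rotation as R
from scipy.optimize import least_squares
from workcell import monitor, vision
def snap(n):
    o=monitor.get_obs(); c=vision.camera(n)
    if n=='wrist':
        T=np.eye(4); T[:3,:3]=R.from_quat(o['tool_rot']).as_matrix(); T[:3,3]=o['eef_pos']
        T=T@np.array(c['hand_eye'])
    else:
        T=np.eye(4); T[:3,:3]=R.from_quat(c['attitude']).as_matrix(); T[:3,3]=c['eye']
    d=dict(K=np.array(c['camera_matrix']),T=T,fish=n=='wrist',img=c['color'][:,:,::-1].copy())
    return d
def save(d,name): np.save(f'{name}.npy',d,allow_pickle=True)
def load(name): return np.load(f'{name}.npy',allow_pickle=True).item()
def proj(d,P):
    P=np.atleast_2d(P); p=(P-d['T'][:3,3])@d['T'][:3,:3]; p=p*[1,-1,-1]; K=d['K']
    if d['fish']:
        r=np.hypot(p[:,0],p[:,1]); s=np.arctan2(r,p[:,2])/np.maximum(r,1e-9); q=p[:,:2]*s[:,None]
    else: q=p[:,:2]/p[:,2:]
    return q*[K[0,0],K[1,1]]+K[:2,2]
def back(d,uv,z):
    q=(np.atleast_2d(uv)-d['K'][:2,2])/[d['K'][0,0],d['K'][1,1]]
    if d['fish']:
        r=np.hypot(*q.T); ray=np.c_[q*(np.sin(r)/np.maximum(r,1e-9))[:,None],np.cos(r)]
    else: ray=np.c_[q,np.ones(len(q))]
    w=(ray*[1,-1,-1])@d['T'][:3,:3].T; e=d['T'][:3,3]
    return (e+w*((z-e[2])/w[:,2:]))[:,:2]
def crop(d,c,w,h,s):
    x,y=int(c[0]-w/2),int(c[1]-h/2); return cv2.resize(d['img'][y:y+h,x:x+w],None,fx=s,fy=s,interpolation=cv2.INTER_CUBIC)
E
python3 - <<'E'
from h import *
s=snap('scene');w=snap('wrist');save(s,'s0');save(w,'w0')
cv2.imwrite('pics/w0.png',cv2.resize(w['img'],(800,600),interpolation=cv2.INTER_CUBIC))
C=[(189,174),(170,224),(376,198),(274,226)]
t=[crop(s,c,80,60,5) for c in C]
cv2.imwrite('pics/m0.png',np.vstack([np.hstack(t[:2]),np.hstack(t[2:])]))
for c,z in zip(C,[.038,.037,.037,.02]): print(back(s,c,z))
print(w['T'].round(3),w['K'])
E
```

```text
[[ 0.43672281 -0.25473817]]
[[ 0.62779427 -0.26266898]]
[[0.45993987 0.30093802]]
[[0.58505801 0.02147973]]
[[ 1.    -0.     0.001  0.5  ]
 [-0.     0.951  0.309  0.08 ]
 [-0.001 -0.309  0.951  0.373]
 [ 0.     0.     0.     1.   ]] [[325.1922621    0.         276.57273305]
 [  0.         325.1922621  213.95933559]
 [  0.           0.           1.        ]]
```

View pics/w0.png

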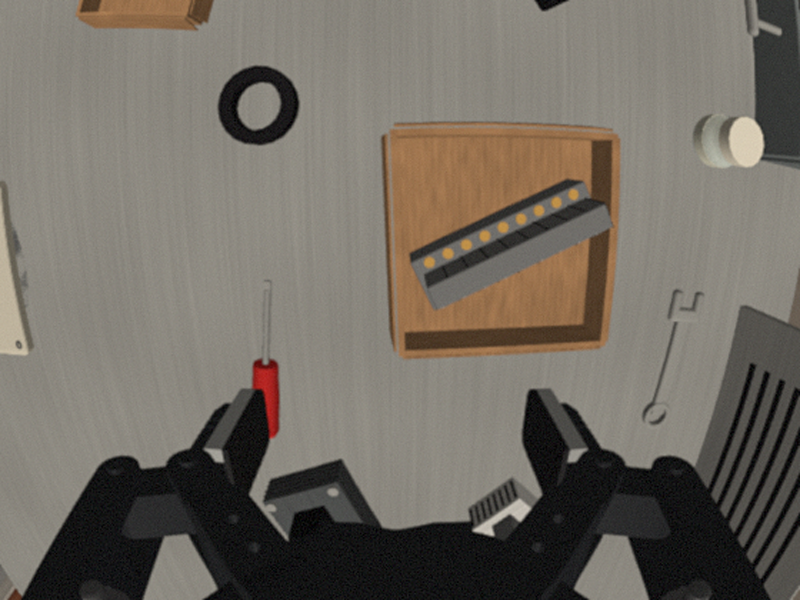

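View pics/m0.png

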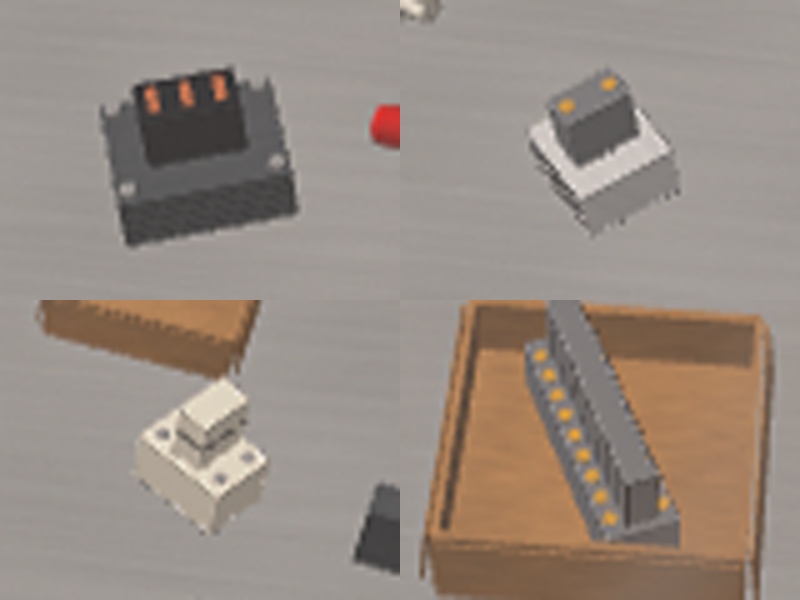

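Wrist view: the carton's rim spans about (395,135) to (610,350), and the strip's rib top runs from (430,298) to (607,215). The montage shows the top-block corners clearly. I'll back-project these.

```bash
cat >> h.py <<'E'
def fit(obs,pts,x0):
    # obs: list of (cam, localpoint(x,y,z world z), uv)
    def f(p):
        c,s=np.cos(p[2]),np.sin(p[2]); r=[]
        for d,l,uv in obs: r+=list(proj(d,[p[0]+c*l[0]-s*l[1],p[1]+s*l[0]+c*l[1],l[2]])[0]-uv)
        return r
    q=least_squares(f,x0,loss='soft_l1'); return q.x,np.reshape(q.fun,(-1,2))
E
python3 - <<'E'
from h import *
s=load('s0');w=load('w0')
f=lambda L:np.array(L)*.7-[0.15,0.15]
# strip rib top
rt=back(w,f([(427,290),(437,308),(612,225),(603,203)]),.079);print('rib',rt.round(4),rt.mean(0),np.degrees(np.arctan2(*(rt[2]-rt[1])[::-1])))
fl=back(w,f([(405,332),(585,325),(591,150)]),.005);print('floor',fl.round(4))
rm=back(w,f([(397,137),(612,140),(602,347),(405,350)]),.045);print('rimin',rm.round(4))
def sc(c,L): return np.array(L)/5+[int(c[0]-40),int(c[1]-30)]
for n,c,z,L in [('tr',(189,174),.076,[(133,75),(232,67),(240,97),(140,108)]),
 ('trbody',(189,174),.038,[(103,113),(268,85),(295,175),(122,207)]),
 ('re',(170,224),.074,[(147,98),(212,70),(235,97),(165,127)]),
 ('rebody',(170,224),.036,[(130,130),(230,100),(278,150),(185,192)]),
 ('fu',(376,198),.074,[(228,77),(250,93),(210,132),(182,105)]),
 ('fubody',(376,198),.036,[(137,150),(268,160),(212,200)])]:
    b=back(s,sc(c,L),z); print(n,b.round(4).tolist(),b.mean(0).round(4), np.linalg.norm(np.diff(b,axis=0),axis=1).round(3), np.degrees(np.arctan2(*np.diff(b,axis=0).T[::-1])).round(1))
E
```

```text
rib [[ 0.5208 -0.0047]
 [ 0.5278 -0.0172]
 [ 0.6482  0.0425]
 [ 0.6399  0.0572]] [0.58418268 0.01947278] 26.367450385481767
floor [[ 0.5081 -0.063 ]
 [ 0.6697 -0.0577]
 [ 0.6612  0.0954]]
rimin [[ 0.5011  0.0961]
 [ 0.6611  0.103 ]
 [ 0.67   -0.0623]
 [ 0.5073 -0.0624]]
tr [[0.4164, -0.2953], [0.4024, -0.2384], [0.4262, -0.2281], [0.4425, -0.2843]] [ 0.4219 -0.2615] [0.059 0.026 0.059] [103.9  23.5 -73.8]
trbody [[0.4141, -0.3204], [0.378, -0.2262], [0.4495, -0.194], [0.4875, -0.2894]] [ 0.4323 -0.2575] [0.101 0.078 0.103] [111.   24.3 -68.3]
re [[0.6238, -0.2873], [0.6001, -0.2573], [0.6171, -0.24], [0.6421, -0.2722]] [ 0.6208 -0.2642] [0.038 0.024 0.041] [128.3  45.5 -52.1]
rebody [[0.6183, -0.3053], [0.5903, -0.2555], [0.6215, -0.2202], [0.6564, -0.2637]] [ 0.6216 -0.2612] [0.057 0.047 0.056] [119.3  48.4 -51.3]
fu [[0.4354, 0.3112], [0.4461, 0.3235], [0.4785, 0.3012], [0.4602, 0.2854]] [0.4551 0.3053] [0.016 0.039 0.024] [  48.9  -34.6 -139.4]
fubody [[0.4637, 0.2651], [0.4617, 0.3398], [0.4958, 0.308]] [0.4737 0.3043] [0.075 0.047] [ 91.5 -43. ]
```

{"op": "move_arm", "data": {"moves": [[[0.045,-0.015,0,0,100],[0.085,-0.03,0,0,100],[0.085,-0.03,0,0,100]]]}}

```text
clock: 0.57
eef_pos: [0.5867, -0.031, 0.2295]
tool_rot: [0.708, 0.707, -0.001, -0.0]
ft_force: [-1.1, 0.3, 0.1]
grip_width: 0.0854
grasp_force: 0.0
```

Run:
```python
from h import *
w=snap('wrist');save(w,'w1'); print(w['T'][:3,3], monitor.get_obs()['eef_pos'])
p=proj(w,[.586,.0185,.03])[0];print(p)
x,y=int(p[0]-100),int(p[1]-75)
if y<0:y=0
print(x,y);cv2.imwrite('pics/c1.png',cv2.resize(w['img'][y:y+150,x:x+200],(800,600),interpolation=cv2.INTER_CUBIC))
```

```text
[0.58757499 0.04879634 0.37202626] [ 0.58521415 -0.03038813  0.22984992]
[275.44412819 140.65975438]
175 65
```

View pics/c1.png

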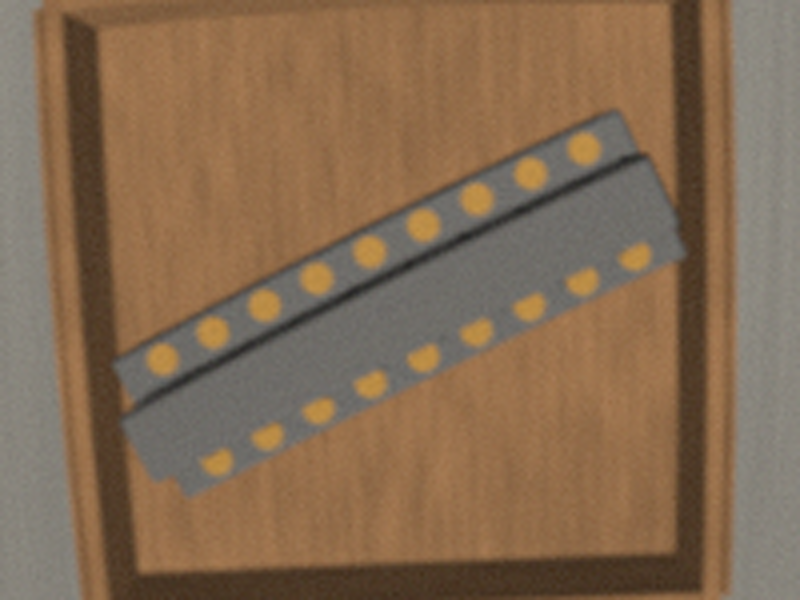

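The crop shows the carton's floor corners at (98,28), (672,2), (678,553) and (138,575). The rib top is at (125,415), (645,155), (680,222) and (155,480).

Run:
```python
from h import *
w=load('w1')
f=lambda L:np.array(L)/4+[175,65]-.375
o=[(w,(a*.08,b*.08,.005),uv) for (a,b),uv in zip([(-1,1),(1,1),(1,-1),(-1,-1)],f([(98,28),(672,2),(678,553),(138,575)]))]
p,r=fit(o,0,[.586,.0185,.04]);print('carton',p,np.degrees(p[2]),r.round(1).tolist())
L=[(-.068,.009,.079),(.068,.009,.079),(.068,-.009,.079),(-.068,-.009,.079),(-.073,.021,.041),(.073,.021,.041),(.073,-.021,.041),(-.073,-.021,.041)]
uv=f([(125,417),(645,155),(680,222),(155,480),(113,362),(615,110),(686,258),(190,497)])
p,r=fit(list(zip([w]*8,L,uv)),0,[.586,.0185,.45]);print('strip',p,np.degrees(p[2]),r.round(1).tolist())
```

```text
carton [0.58379527 0.02058657 0.03944161] 2.2598378012665523 [[0.3, 0.3], [-0.4, 0.4], [-0.5, -0.3], [0.6, -0.5]]
strip [0.58442224 0.01973549 0.46235208] 26.49082291531695 [[-2.2, 0.3], [1.1, -0.6], [0.7, 0.6], [-0.5, 1.3], [-0.8, -0.2], [1.1, -1.1], [0.8, -1.0], [-1.0, 0.9]]
```

{"op": "move_arm", "data": {"moves": [[[0,0.02,0,-10.6,100],[0,0.05,0,-21.2,100],[0,0.05,0,-31.8,100],[0,0.05,-0.03,-42.4,100],[0,0.05,-0.06,-53,100]]]}}

```text
clock: 1.25
eef_pos: [0.5841, 0.0206, 0.1715]
tool_rot: [0.949, 0.315, 0.001, 0.0]
ft_force: [-0.5, 0.8, 0.7]
grip_width: 0.0853
grasp_force: 0.0
```

{"op": "move_arm", "data": {"moves": [[[0,0,-0.02,-10.5,100],[0,0,-0.06,-10.5,80],[0,0,-0.1,-10.5,60],[0,0,-0.12,-10.5,60],[0,0,-0.12,-10.5,60]]]}}

```text
clock: 1.88
eef_pos: [0.5822, 0.0203, 0.0498]
tool_rot: [0.973, 0.229, -0.002, -0.001]
ft_force: [0.3, 0.8, 0.0]
grip_width: 0.0517
grasp_force: 0.0
```

{"op": "move_arm", "data": {"moves": [[[0,0,0,0,0],[0,0,0,0,0],[0,0,0,0,0],[0,0,0.02,0,0],[0,0,0.06,0,0]]]}}

```text
clock: 2.5
eef_pos: [0.5828, 0.0199, 0.1096]
tool_rot: [0.973, 0.229, -0.003, -0.001]
ft_force: [0.1, 0.7, -2.5]
grip_width: 0.0169
grasp_force: 58.8
```

{"op": "move_arm", "data": {"moves": [[[0,0,0,-8,0],[-0.001,0.015,0,-16,0],[-0.003,0.035,0,-24.2,0],[-0.003,0.0555,0,-24.2,0],[-0.003,0.0555,0,-24.2,0]]]}}

```text
clock: 3.12
eef_pos: [0.5838, 0.0525, 0.1111]
tool_rot: [0.999, 0.04, -0.001, -0.01]
ft_force: [-0.3, 0.1, -2.7]
grip_width: 0.0168
grasp_force: 59.0
```

Run:
```python
from h import *
s=snap('side');t=snap('scene');o=monitor.get_obs();print(o['eef_pos'],R.from_quat(o['tool_rot']).as_matrix()[:2,1],o['grip_width'],o['grasp_force'])
a=crop(s,proj(s,[.58,.05,.05])[0],100,150,4);b=crop(t,proj(t,[.58,.05,.05])[0],100,150,4)
cv2.imwrite('pics/m2.png',np.hstack([a,b]))
```

```text
[0.58380487 0.05184377 0.11114567] [ 0.07941167 -0.99666345] 0.017074887408212894 58.98275434970856
```

View pics/m2.png

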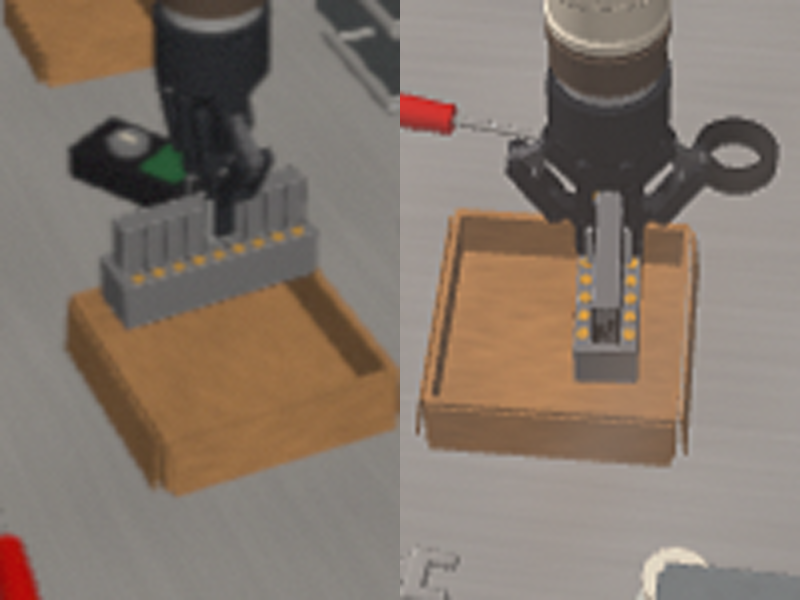

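The strip is lifted level and held at its middle, but the move fell short of its target. I'll let it settle, then measure.

{"op": "move_arm", "data": {"moves": [[[0,0.022,0,-2.3,0],[0,0.022,0,-2.3,0],[0,0.022,0,-2.3,0]]]}}

```text
clock: 3.6
eef_pos: [0.5853, 0.053, 0.1113]
tool_rot: [0.999, 0.036, -0.001, -0.018]
ft_force: [0.7, -0.1, -2.0]
grip_width: 0.0166
grasp_force: 59.0
```

```bash
cat >> h.py <<'E'
def pose(n=8):
    P=[];
    for _ in range(1): o=monitor.get_obs(); P.append(o)
    m=R.from_quat(o['tool_rot']).as_matrix(); print('t',round(o['clock'],2),'tcp',o['eef_pos'].round(4) if hasattr(o['eef_pos'],'round') else o['eef_pos'],'close',round(np.degrees(np.arctan2(m[1,1],m[0,1])),2),'w',round(o['grip_width'],4),'vel',np.abs(o['joint_vel']).max().round(3),'q',np.round(o['joint_pos'],3))
E
python3 -c "
from h import *
pose()"
```

```text
t 3.6 tcp [0.5853 0.053  0.1113] close -85.83 w 0.0166 vel 0.003 q [0.072 0.487 0.044 1.128 0.036 3.141]
```

Joint 6 is at its limit, so I'll put the strip along the −y wall instead, where that yaw is reachable.

{"op": "move_arm", "data": {"moves": [[[0,-0.03,0,0,0],[0,-0.06,0,0,0],[0,-0.087,0,-1.9,0],[0,-0.087,0,-1.9,0],[0,-0.087,0,-1.9,0]]]}}

```text
clock: 4.22
eef_pos: [0.5853, -0.0335, 0.1113]
tool_rot: [1.0, 0.02, -0.001, -0.018]
ft_force: [0.5, 0.2, -1.8]
grip_width: 0.017
grasp_force: 59.2
```

```bash
python3 -c "
from h import *
pose();pose()
vision.camera('side');pose();vision.camera('side');pose()"
```

```text
t 4.22 tcp [ 0.5853 -0.0335  0.1113] close -87.7 w 0.017 vel 0.016 q [-0.076  0.487  0.044  1.133  0.036  3.026]
t 4.22 tcp [ 0.5853 -0.0335  0.1113] close -87.7 w 0.017 vel 0.016 q [-0.076  0.487  0.044  1.133  0.036  3.026]
t 4.28 tcp [ 0.5853 -0.0332  0.1113] close -87.66 w 0.0168 vel 0.009 q [-0.075  0.487  0.044  1.133  0.036  3.026]
t 4.33 tcp [ 0.5853 -0.033   0.1113] close -87.64 w 0.0167 vel 0.005 q [-0.075  0.487  0.044  1.133  0.036  3.026]
```

The move left a small 2° tool tilt. It does no harm to the strip, which will settle by under 1 mm, but I'll undo it before handling the transformer. Setting the strip down.

{"op": "move_arm", "data": {"moves": [[[0.001,-0.003,0,0,0],[0.001,-0.003,-0.03,0,0],[0.001,-0.003,-0.052,0,0],[0.001,-0.003,-0.059,0,0],[0.001,-0.003,-0.06,0,0]]]}}

```text
clock: 4.95
eef_pos: [0.5858, -0.0362, 0.0537]
tool_rot: [1.0, 0.02, -0.001, -0.018]
ft_force: [-9.0, 0.5, 13.3]
grip_width: 0.0172
grasp_force: 61.5
```

{"op": "move_arm", "data": {"moves": [[[0,0,-0.0005,0,0],[0,0,-0.0005,0,30],[0,0,-0.0005,0,40],[0,0,0.04,0,50],[0,0,0.08,0,60]]]}}

```text
clock: 5.58
eef_pos: [0.5861, -0.0366, 0.1316]
tool_rot: [1.0, 0.02, -0.001, -0.018]
ft_force: [0.3, -0.1, 1.3]
grip_width: 0.0515
grasp_force: 0.0
```

The strip is released. The tilt is along the tool's closing axis, inward once the tool is turned radial. Pushing against the outer reach limit should cancel it, so I'll try that over clear space.

{"op": "move_arm", "data": {"moves": [[[0,-0.02,0.06,10,100],[-0.005,-0.08,0.1,20,100],[-0.01,-0.14,0.12,30,100],[-0.01,-0.2,0.12,40,100],[-0.01,-0.26,0.12,50,100]]]}}

```text
clock: 6.2
eef_pos: [0.5767, -0.2933, 0.2523]
tool_rot: [0.896, 0.444, -0.007, -0.015]
ft_force: [0.7, 0.1, 0.0]
grip_width: 0.0854
grasp_force: 0.0
```

{"op": "move_arm", "data": {"moves": [[[0,-0.05,0,0,100],[0,-0.1,0,0,100],[0,-0.15,0,0,100],[0,-0.15,0,0,100]]]}}

```text
clock: 6.7
eef_pos: [0.575, -0.4456, 0.2473]
tool_rot: [0.899, 0.438, -0.009, -0.017]
ft_force: [0.0, -0.3, -1.0]
grip_width: 0.0855
grasp_force: 0.0
```

```bash
cat >> h.py <<'E'
def tilt():
    m=R.from_quat(monitor.get_obs()['tool_rot']).as_matrix(); print('ztool',m[:,2].round(4),'along x,y tool tilt', end=' '); d=np.array([0,0,-1.])@m; print(d.round(4)); pose()
E
python3 -c "
from h import *
tilt()"
```

```text
ztool [-0.0315  0.0229 -0.9992] along x,y tool tilt [0.0013 0.0389 0.9992]
t 6.7 tcp [ 0.575  -0.4456  0.2473] close -38.0 w 0.0855 vel 0.074 q [-6.590e-01  8.130e-01  9.790e-01  1.775e+00 -1.000e-03  1.575e+00]
```

{"op": "move_arm", "data": {"moves": [[[0.012,-0.009,0,0,100],[0.02,-0.015,0,0,100],[0.02,-0.015,0,0,100]]]}}

```text
clock: 7.08
eef_pos: [0.5972, -0.4556, 0.2504]
tool_rot: [0.897, 0.441, -0.008, -0.016]
ft_force: [-0.2, 0.3, -0.6]
grip_width: 0.0852
grasp_force: 0.0
```

```bash
python3 -c "
from h import *
tilt()"
```

```text
ztool [-0.0289  0.0219 -0.9993] along x,y tool tilt [3.000e-04 3.620e-02 9.993e-01]
t 7.08 tcp [ 0.5972 -0.4556  0.2504] close -37.63 w 0.0852 vel 0.04 q [-0.652  0.916  1.191  1.882 -0.     1.576]
```

{"op": "move_arm", "data": {"moves": [[[0.012,-0.009,0,0,100],[0.024,-0.018,0,0,100],[0.024,-0.018,0,0,100]]]}}

```text
clock: 7.45
eef_pos: [0.6096, -0.4656, 0.2435]
tool_rot: [0.897, 0.441, -0.005, -0.009]
ft_force: [-0.1, -0.2, 0.2]
grip_width: 0.0854
grasp_force: 0.0
```

```bash
python3 -c "
from h import *
tilt()"
```

```text
ztool [-0.0172  0.0127 -0.9998] along x,y tool tilt [4.000e-04 2.140e-02 9.998e-01]
t 7.45 tcp [ 0.6096 -0.4656  0.2435] close -37.66 w 0.0854 vel 0.017 q [-0.652  0.964  1.272  1.9   -0.     1.576]
```

Pushing outward works: the tilt dropped from 0.036 to 0.021. I'll push some more.

{"op": "move_arm", "data": {"moves": [[[0.015,-0.011,0,0,100],[0.015,-0.011,0,0,100]]]}}

```text
clock: 7.7
eef_pos: [0.6159, -0.4704, 0.2378]
tool_rot: [0.898, 0.441, -0.002, -0.004]
ft_force: [-0.4, 0.0, 0.0]
grip_width: 0.0852
grasp_force: 0.0
```

```bash
python3 -c "
from h import *
tilt()"
```

```text
ztool [-0.0076  0.0053 -1.    ] along x,y tool tilt [4.0e-04 9.3e-03 1.0e+00]
t 7.7 tcp [ 0.6159 -0.4704  0.2378] close -37.69 w 0.0852 vel 0.017 q [-0.652  0.972  1.273  1.881 -0.     1.577]
```

{"op": "move_arm", "data": {"moves": [[[0.012,-0.009,0,0,100],[0.012,-0.009,0,0,100]]]}}

```text
clock: 7.95
eef_pos: [0.6209, -0.4742, 0.2329]
tool_rot: [0.898, 0.441, -0.0, 0.0]
ft_force: [-0.0, -0.0, 0.6]
grip_width: 0.0853
grasp_force: 0.0
```

{"op": "move_arm", "data": {"moves": [[[-0.03,0.03,0,10,100],[-0.07,0.07,0,20,100],[-0.11,0.11,0,30,100],[-0.15,0.15,0,40,100],[-0.165,0.165,0,50,100]]]}}

```text
clock: 8.57
eef_pos: [0.453, -0.3067, 0.234]
tool_rot: [0.639, 0.77, 0.0, -0.0]
ft_force: [-0.4, -0.4, 0.3]
grip_width: 0.0854
grasp_force: 0.0
```

{"op": "move_arm", "data": {"moves": [[[-0.005,0.005,0,10,100],[-0.005,0.005,0,10,100],[-0.005,0.005,0,10,100]]]}}

```text
clock: 8.95
eef_pos: [0.4514, -0.3046, 0.2338]
tool_rot: [0.573, 0.82, 0.0, 0.001]
ft_force: [0.6, -0.3, 0.8]
grip_width: 0.0855
grasp_force: 0.0
```

Run:
```python
from h import *
tilt();w=snap('wrist');save(w,'w3')
p=proj(w,[.43,-.258,.04])[0];print(p,proj(w,[.6212,-.2627,.05]),proj(w,[.5838,.0206,.04]))
cv2.imwrite('pics/w3.png',cv2.resize(w['img'][:315,:420],(800,600),interpolation=cv2.INTER_CUBIC))
```

```text
ztool [ 1.3e-03 -7.0e-04 -1.0e+00] along x,y tool tilt [ 0.0011 -0.001   1.    ]
t 8.95 tcp [ 0.4514 -0.3046  0.2338] close 20.11 w 0.0855 vel 0.013 q [-0.594  0.327  0.129  1.371  0.     0.626]
[271.59196337 139.13177512] [[429.08085872 207.51195913]] [[475.0197018  -18.75507831]]
```

View pics/w3.png

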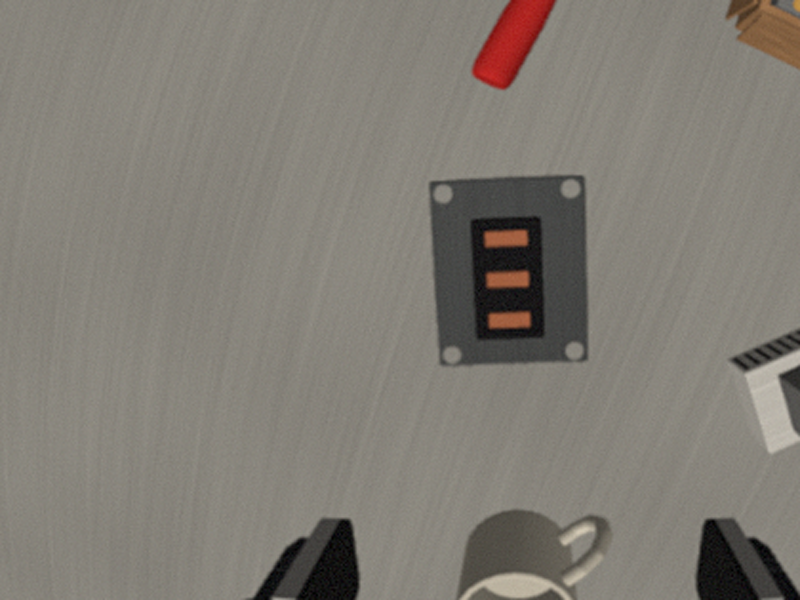

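The tilt is gone. The transformer's body corners are at (431,182), (584,177), (587,360) and (440,365). Its block-top corners are at (472,219), (540,217), (543,337) and (477,340).

```bash
cat >> h.py <<'E'
def corners(a,b,z): return [(-a/2,b/2,z),(a/2,b/2,z),(a/2,-b/2,z),(-a/2,-b/2,z)]
E
python3 - <<'E'
from h import *
w=load('w3'); f=lambda L:np.array(L)/1.90476-.24
uv=f([(431,182),(584,177),(587,360),(440,365),(472,219),(540,217),(543,337),(477,340)])
L=corners(.084,.104,.038)+corners(.034,.06,.076)
p,r=fit(list(zip([w]*8,L,uv)),0,[.43,-.258,.38]);print(p,np.degrees(p[2]),r.round(1).tolist())
c=np.array([.58380,.02059]);a=np.radians(2.26);M=np.array([[np.cos(a),-np.sin(a)],[np.sin(a),np.cos(a)]])
# free region local y -34..80 ; x -80..80
for n,l in dict(tr=(-.0335,.0235),relay=(.0445,.0460),fuse=(.0445,-.009)).items(): print(n,c+M@l)
E
```

```text
[ 0.42719942 -0.26274186  0.37971688] 21.75617435200193 [[-1.0, -0.7], [0.7, -1.1], [0.4, 0.9], [-0.4, 0.6], [-0.8, -0.1], [0.8, -0.4], [0.8, 0.6], [-0.6, 0.2]]
tr [0.54939935 0.04275067]
relay [0.62645141 0.06830904]
fuse [0.62862029 0.01335182]
```

{"op": "move_arm", "data": {"moves": [[[-0.024,0.042,-0.01,1.7,90],[-0.024,0.042,-0.06,1.7,80],[-0.024,0.042,-0.12,1.7,80],[-0.024,0.042,-0.17,1.7,80],[-0.024,0.042,-0.189,1.7,80]]]}}

```text
clock: 9.62
eef_pos: [0.425, -0.2611, 0.0409]
tool_rot: [0.56, 0.828, -0.0, -0.003]
ft_force: [0.7, -1.0, 0.7]
grip_width: 0.0683
grasp_force: 0.0
```

{"op": "move_arm", "data": {"moves": [[[0,0,0,0,80],[0,0,0,0,0],[0,0,0,0,0],[0,0,0,0,0],[0,0,0,0,0]]]}}

```text
clock: 10.25
eef_pos: [0.4278, -0.2632, 0.0462]
tool_rot: [0.56, 0.829, -0.0, 0.002]
ft_force: [-0.9, -2.1, 6.7]
grip_width: 0.033
grasp_force: 62.6
```

```bash
python3 -c "
from h import *
tilt()"
```

```text
ztool [ 0.003  -0.0028 -1.    ] along x,y tool tilt [ 0.0037 -0.0017  1.    ]
t 10.25 tcp [ 0.4278 -0.2632  0.0462] close 21.94 w 0.033 vel 0.002 q [-0.551  0.404 -0.287  0.876 -0.001  0.637]
```

{"op": "move_arm", "data": {"moves": [[[0,0,0.02,0,0],[0,0,0.06,0,0],[0,0,0.1,0,0],[0.015,0.04,0.115,-5,0],[0.035,0.09,0.115,-10,0]]]}}

```text
clock: 10.88
eef_pos: [0.4624, -0.172, 0.1605]
tool_rot: [0.632, 0.775, 0.001, 0.001]
ft_force: [0.6, -0.6, -7.2]
grip_width: 0.0331
grasp_force: 61.6
```

{"op": "move_arm", "data": {"moves": [[[0.02,0.05,0,-5,0],[0.04,0.1,0,-9.7,0],[0.06,0.15,0,-9.7,0],[0.08,0.195,0,-9.7,0],[0.0866,0.215,0,-9.7,0]]]}}

```text
clock: 11.5
eef_pos: [0.5483, 0.0457, 0.1582]
tool_rot: [0.692, 0.722, -0.0, -0.001]
ft_force: [0.0, -0.4, -6.1]
grip_width: 0.033
grasp_force: 61.7
```

{"op": "move_arm", "data": {"moves": [[[0,0,0,0,0],[0,0,0,0,0],[0,0,0,0,0]]]}}

```text
clock: 11.88
eef_pos: [0.5478, 0.0416, 0.1594]
tool_rot: [0.694, 0.72, -0.0, 0.0]
ft_force: [-0.2, -0.4, -6.5]
grip_width: 0.0331
grasp_force: 61.8
```

Run:
```python
from h import *
tilt();w=snap('wrist');save(w,'w4');s=snap('side')
a=cv2.resize(w['img'],(400,300),interpolation=cv2.INTER_AREA);b=crop(s,proj(s,[.58,.02,.06])[0],134,100,3)[:300,:400]
x=w['img'][200:420,90:490]
v=np.hstack([cv2.resize(w['img'],(480,360)),cv2.resize(b,(320,240),interpolation=cv2.INTER_CUBIC).copy() if 0 else cv2.copyMakeBorder(cv2.resize(b,(320,240)),0,120,0,0,cv2.BORDER_CONSTANT)])
cv2.imwrite('pics/m4.png',v)
```

```text
ztool [-4.e-04 -7.e-04 -1.e+00] along x,y tool tilt [7.e-04 4.e-04 1.e+00]
t 11.88 tcp [0.5478 0.0416 0.1594] close 2.15 w 0.0331 vel 0.005 q [ 7.600e-02  3.780e-01  6.000e-03  1.199e+00 -1.000e-03  1.609e+00]
```

View pics/m4.png

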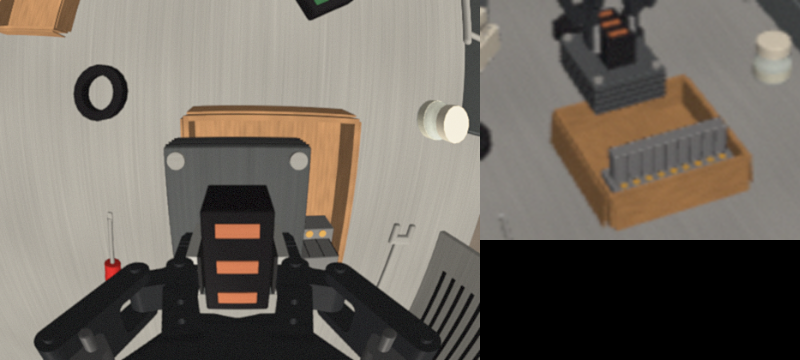

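The transformer is held level over its place. The strip stands flat along the −y wall, with its edge near (318,217). I'll check that edge before lowering.

Run:
```python
from h import *
w=load('w4');b=back(w,np.array([(305,217),(331,216)])*560/480,.041)
c=np.array([.58380,.02059]);a=np.radians(2.26);M=np.array([[np.cos(a),-np.sin(a)],[np.sin(a),np.cos(a)]])
print(((b-c)@M).round(4))
k=back(w,np.array([(186,137.5),(357,120),(341,125)])*560/480,.045);print(((k-c)@M).round(4))
```

```text
[[ 0.0369 -0.0199]
 [ 0.066  -0.0196]]
[[-0.0823  0.0641]
 [ 0.0827  0.0834]
 [ 0.0658  0.0776]]
```

Run:
```python
from h import *
w=load('w4');c=np.array([.58380,.02059]);a=np.radians(2.26);M=np.array([[np.cos(a),-np.sin(a)],[np.sin(a),np.cos(a)]])
for v in range(244,302,2):
    row=w['img'][v,376:382].mean(0).round()
    print(v,row,*[((back(w,[(379,v)],z)-c)@M)[0,1].round(4) for z in (.005,.041,.079)])
```

```text
244 [102. 150. 202.] -0.027 -0.0114 0.0052
246 [102. 150. 201.] -0.0293 -0.0133 0.0035
248 [101. 148. 200.] -0.0316 -0.0153 0.0018
250 [ 96. 142. 193.] -0.0338 -0.0173 0.0001
252 [ 78.  97. 116.] -0.0361 -0.0194 -0.0016
254 [70. 80. 89.] -0.0384 -0.0214 -0.0034
256 [66. 69. 71.] -0.0408 -0.0234 -0.0051
258 [65. 68. 69.] -0.0431 -0.0255 -0.0069
260 [64. 67. 69.] -0.0454 -0.0275 -0.0086
262 [66. 68. 69.] -0.0478 -0.0296 -0.0104
264 [64. 66. 68.] -0.0502 -0.0317 -0.0122
266 [86. 88. 90.] -0.0526 -0.0338 -0.014
268 [117. 135. 148.] -0.055 -0.0359 -0.0158
270 [105. 165. 202.] -0.0574 -0.038 -0.0176
272 [103. 169. 208.] -0.0598 -0.0402 -0.0194
274 [112. 163. 196.] -0.0623 -0.0423 -0.0213
276 [128. 147. 160.] -0.0648 -0.0445 -0.0231
278 [90. 94. 94.] -0.0673 -0.0467 -0.025
280 [65. 67. 68.] -0.0698 -0.0489 -0.0269
282 [67. 70. 70.] -0.0723 -0.0511 -0.0288
284 [65. 68. 69.] -0.0748 -0.0534 -0.0307
286 [66. 69. 70.] -0.0774 -0.0556 -0.0326
288 [66. 68. 70.] -0.08 -0.0579 -0.0346
290 [67. 68. 70.] -0.0826 -0.0602 -0.0365
292 [65. 69. 68.] -0.0852 -0.0625 -0.0385
294 [61. 62. 64.] -0.0879 -0.0648 -0.0405
296 [58. 62. 61.] -0.0906 -0.0672 -0.0425
298 [59. 62. 64.] -0.0932 -0.0695 -0.0445
300 [106. 111. 114.] -0.096 -0.0719 -0.0466
```

The strip edge sits at local y ≈ −34.5 mm, as planned. Lowering the transformer.

{"op": "move_arm", "data": {"moves": [[[0.0015,0.001,0,0,0],[0.0015,0.001,-0.03,0,0],[0.0015,0.001,-0.06,0,0],[0.0015,0.001,-0.085,0,0],[0.0015,0.001,-0.1,0,0]]]}}

```text
clock: 12.6
eef_pos: [0.5493, 0.0436, 0.0584]
tool_rot: [0.693, 0.721, -0.001, -0.0]
ft_force: [0.0, -0.3, -7.4]
grip_width: 0.0331
grasp_force: 61.6
```

{"op": "move_arm", "data": {"moves": [[[0,0,-0.003,0,0],[0,0,-0.006,0,0],[0,0,-0.007,0,0],[0,0,-0.007,0,0]]]}}

```text
clock: 13.1
eef_pos: [0.5505, 0.0439, 0.0533]
tool_rot: [0.693, 0.721, 0.001, 0.001]
ft_force: [0.5, -0.3, -6.1]
grip_width: 0.0328
grasp_force: 61.6
```

```bash
python3 -c "
from h import *
tilt()"
```

```text
ztool [ 1.9e-03 -3.0e-04 -1.0e+00] along x,y tool tilt [ 4.0e-04 -1.9e-03  1.0e+00]
t 13.1 tcp [0.5505 0.0439 0.0533] close 2.26 w 0.0328 vel 0.002 q [ 0.08   0.48  -0.138  0.951 -0.     1.611]
```

{"op": "move_arm", "data": {"moves": [[[-0.001,-0.001,-0.001,0,0],[-0.001,-0.001,-0.002,0,0],[-0.001,-0.001,-0.0025,0,0],[-0.001,-0.001,-0.0025,0,0]]]}}

```text
clock: 13.6
eef_pos: [0.549, 0.0425, 0.0513]
tool_rot: [0.693, 0.721, 0.0, 0.001]
ft_force: [-4.5, -3.3, 6.5]
grip_width: 0.0332
grasp_force: 63.2
```

{"op": "move_arm", "data": {"moves": [[[0,0,0,0,50],[0,0,0,0,65],[0,0,0.03,0,70],[0,0,0.08,0,70],[0,0,0.13,0,100]]]}}

```text
clock: 14.22
eef_pos: [0.5492, 0.0431, 0.1813]
tool_rot: [0.693, 0.721, 0.0, 0.0]
ft_force: [1.4, -0.6, 0.1]
grip_width: 0.0758
grasp_force: 0.0
```

{"op": "move_arm", "data": {"moves": [[[0.015,-0.06,0.05,0,100],[0.03,-0.12,0.06,5,100],[0.045,-0.18,0.06,10,100],[0.06,-0.24,0.06,15,100],[0.072,-0.295,0.06,20,100]]]}}

```text
clock: 14.85
eef_pos: [0.6203, -0.2468, 0.2404]
tool_rot: [0.556, 0.831, 0.001, 0.001]
ft_force: [1.5, 0.4, -0.8]
grip_width: 0.0852
grasp_force: 0.0
```

{"op": "move_arm", "data": {"moves": [[[0,-0.03,0,5,100],[0,-0.03,0,5,100],[0,-0.03,0,5,100]]]}}

```text
clock: 15.22
eef_pos: [0.6196, -0.2743, 0.2399]
tool_rot: [0.521, 0.854, 0.0, 0.0]
ft_force: [0.4, 0.0, 0.3]
grip_width: 0.0856
grasp_force: 0.0
```

Run:
```python
from h import *
tilt();w=snap('wrist');save(w,'w5');s=snap('scene');save(s,'s5')
p=proj(w,[.621,-.263,.05])[0];print(p)
x,y=int(p[0]-80),max(int(p[1]-75),0);print(x,y)
a=cv2.resize(w['img'][y:y+150,x:x+130],(520,600),interpolation=cv2.INTER_CUBIC)
q=proj(s,[.584,.02,.04])[0];b=crop(s,q,70,80,4)
cv2.imwrite('pics/m5.png',np.hstack([a,cv2.copyMakeBorder(b,0,280,0,0,cv2.BORDER_CONSTANT)]));print(q,b.shape)
```

```text
ztool [ 8.e-04  5.e-04 -1.e+00] along x,y tool tilt [-1.e-04 -1.e-03  1.e+00]
t 15.22 tcp [ 0.6196 -0.2743  0.2399] close 27.24 w 0.0856 vel 0.022 q [-4.170e-01  6.180e-01  6.030e-01  1.555e+00  1.000e-03  6.780e-01]
[281.68223475 179.40315587]
201 104
[273.49284953 221.23516577] (320, 280, 3)
```

View pics/m5.png

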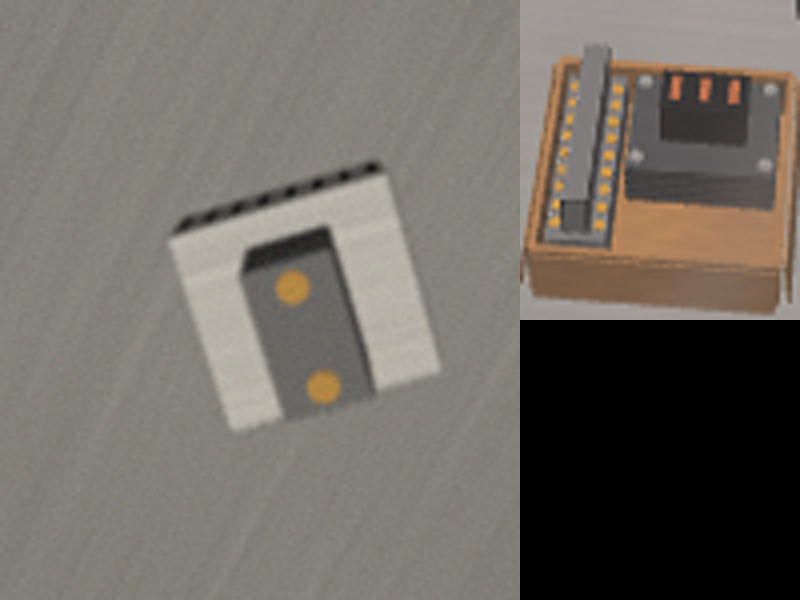

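The strip and transformer stand well in the carton. The relay's body corners are at (170,240), (387,178), (440,372) and (235,432). Its block top is at (245,275), (332,252), (375,395) and (285,420).

Run:
```python
from h import *
w=load('w5'); f=lambda L:np.array(L)/4+[201,104]-.375
uv=f([(170,240),(387,178),(440,372),(235,432),(245,275),(332,252),(375,395),(285,420)])
L=corners(.062,.058,.036)+corners(.024,.04,.074)
p,r=fit(list(zip([w]*8,L,uv)),0,[.62,-.263,.8]);print(p,np.degrees(p[2]),r.round(1).tolist())
```

```text
[ 0.61897706 -0.26814633  0.76374724] 43.75949338510711 [[-0.7, -0.6], [0.4, -1.5], [1.3, 0.3], [-0.9, 0.5], [-1.9, -0.1], [0.3, -1.4], [0.8, 1.3], [0.1, 1.6]]
```

{"op": "move_arm", "data": {"moves": [[[-0.0005,0.006,0,8,80],[-0.0005,0.006,-0.04,16.5,70],[-0.0005,0.006,-0.1,16.5,70],[-0.0005,0.006,-0.155,16.5,70],[-0.0005,0.006,-0.185,16.5,70]]]}}

```text
clock: 15.95
eef_pos: [0.6172, -0.2662, 0.0519]
tool_rot: [0.392, 0.92, 0.0, -0.002]
ft_force: [0.0, -0.1, 0.2]
grip_width: 0.0598
grasp_force: 0.0
```

{"op": "move_arm", "data": {"moves": [[[0,0,-0.009,0,70],[0,0,-0.009,0,0],[0,0,-0.009,0,0],[0,0,-0.009,0,0],[0,0,-0.009,0,0]]]}}

```text
clock: 16.58
eef_pos: [0.6204, -0.2694, 0.0487]
tool_rot: [0.393, 0.92, 0.0, 0.002]
ft_force: [-1.1, -0.1, 6.3]
grip_width: 0.0229
grasp_force: 60.5
```

```bash
python3 -c "
from h import *
tilt()"
```

```text
ztool [ 0.0049 -0.0011 -1.    ] along x,y tool tilt [ 0.0042 -0.0028  1.    ]
t 16.57 tcp [ 0.6204 -0.2694  0.0487] close 43.76 w 0.0229 vel 0.003 q [-4.100e-01  7.020e-01  2.510e-01  1.114e+00  1.000e-03  3.970e-01]
```

{"op": "move_arm", "data": {"moves": [[[0,0,0.02,0,0],[0,0,0.06,0,0],[0,0,0.1,-8,0],[0,0.04,0.115,-16,0],[0,0.09,0.115,-24,0]]]}}

```text
clock: 17.2
eef_pos: [0.6198, -0.1796, 0.1632]
tool_rot: [0.578, 0.816, 0.001, 0.002]
ft_force: [0.7, 0.1, -1.9]
grip_width: 0.023
grasp_force: 59.4
```

{"op": "move_arm", "data": {"moves": [[[0,0.05,0,-8,0],[0.001,0.1,0,-16,0],[0.003,0.15,0,-17.5,0],[0.005,0.2,0,-17.5,0],[0.006,0.235,0,-17.5,0]]]}}

```text
clock: 17.82
eef_pos: [0.6244, 0.0583, 0.1609]
tool_rot: [0.693, 0.721, -0.0, 0.0]
ft_force: [0.1, 0.3, -3.4]
grip_width: 0.0227
grasp_force: 59.3
```

{"op": "move_arm", "data": {"moves": [[[0,0.012,0,0,0],[0,0.012,0,0,0],[0,0.012,0,0,0]]]}}

```text
clock: 18.2
eef_pos: [0.6248, 0.0665, 0.161]
tool_rot: [0.694, 0.72, -0.0, 0.0]
ft_force: [1.1, 0.6, -3.2]
grip_width: 0.0227
grasp_force: 59.3
```

```bash
python3 -c "
from h import *
tilt()"
```

```text
ztool [ 3.0e-04 -1.1e-03 -1.0e+00] along x,y tool tilt [ 1.1e-03 -3.0e-04  1.0e+00]
t 18.2 tcp [0.6248 0.0665 0.161 ] close 2.16 w 0.0227 vel 0.009 q [ 1.070e-01  5.310e-01  2.520e-01  1.292e+00 -1.000e-03  1.640e+00]
```

{"op": "move_arm", "data": {"moves": [[[0.0015,0.001,-0.01,0,0],[0.0015,0.001,-0.04,0,0],[0.0015,0.001,-0.07,0,0],[0.0015,0.001,-0.09,0,0],[0.0015,0.001,-0.101,0,0]]]}}

```text
clock: 18.82
eef_pos: [0.6252, 0.068, 0.058]
tool_rot: [0.694, 0.72, -0.001, -0.001]
ft_force: [-0.4, -0.6, -1.7]
grip_width: 0.023
grasp_force: 59.3
```

{"op": "move_arm", "data": {"moves": [[[0,0,-0.002,0,0],[0,0,-0.004,0,0],[0,0,-0.005,0,0],[0,0,-0.0055,0,0]]]}}

```text
clock: 19.32
eef_pos: [0.6268, 0.0692, 0.0553]
tool_rot: [0.693, 0.721, 0.001, 0.001]
ft_force: [-0.4, 0.3, -2.0]
grip_width: 0.0228
grasp_force: 59.3
```

{"op": "move_arm", "data": {"moves": [[[0,-0.001,-0.001,0,0],[0,-0.001,-0.002,0,0],[0,-0.001,-0.0025,0,0],[0,-0.001,-0.0025,0,0]]]}}

```text
clock: 19.82
eef_pos: [0.6266, 0.0682, 0.0537]
tool_rot: [0.693, 0.721, 0.001, 0.001]
ft_force: [-2.9, -0.4, 5.8]
grip_width: 0.0229
grasp_force: 60.3
```

{"op": "move_arm", "data": {"moves": [[[0,0,0,0,45],[0,0,0,0,60],[0,0,0.03,0,60],[0,0,0.08,0,60],[0,0,0.13,0,100]]]}}

```text
clock: 20.45
eef_pos: [0.6261, 0.068, 0.1829]
tool_rot: [0.693, 0.721, -0.0, 0.0]
ft_force: [-0.3, -0.0, -0.1]
grip_width: 0.0677
grasp_force: 0.0
```

{"op": "move_arm", "data": {"moves": [[[-0.03,0.04,0.05,5,100],[-0.065,0.085,0.06,10,100],[-0.1,0.135,0.06,15,100],[-0.135,0.18,0.06,20,100],[-0.163,0.215,0.06,25,100]]]}}

```text
clock: 21.08
eef_pos: [0.4619, 0.2848, 0.2423]
tool_rot: [0.519, 0.855, 0.0, 0.0]
ft_force: [0.1, -0.6, 0.0]
grip_width: 0.0852
grasp_force: 0.0
```

{"op": "move_arm", "data": {"moves": [[[0,0,0,0,100],[0,0,0,0,100],[0,0,0,0,100]]]}}

```text
clock: 21.45
eef_pos: [0.4642, 0.2822, 0.242]
tool_rot: [0.521, 0.853, 0.0, 0.0]
ft_force: [-0.3, 0.3, -0.1]
grip_width: 0.0856
grasp_force: 0.0
```

Run:
```python
from h import *
tilt();w=snap('wrist');save(w,'w6');s=snap('scene');save(s,'s6')
p=proj(w,[.459,.304,.05])[0];print(p)
x,y=int(p[0]-65),max(int(p[1]-75),0);print(x,y)
a=cv2.resize(w['img'][y:y+150,x:x+130],(520,600),interpolation=cv2.INTER_CUBIC)
q=proj(s,[.584,.02,.04])[0];b=crop(s,q,70,80,4)
cv2.imwrite('pics/m6.png',np.hstack([a,cv2.copyMakeBorder(b,0,280,0,0,cv2.BORDER_CONSTANT)]))
```

```text
ztool [ 8.e-04 -4.e-04 -1.e+00] along x,y tool tilt [ 7.e-04 -5.e-04  1.e+00]
t 21.45 tcp [0.4642 0.2822 0.242 ] close 27.14 w 0.0856 vel 0.005 q [ 5.470e-01  3.230e-01  1.440e-01  1.392e+00 -1.000e-03  1.644e+00]
[280.75434211 167.22240008]
215 92
```

View pics/m6.png

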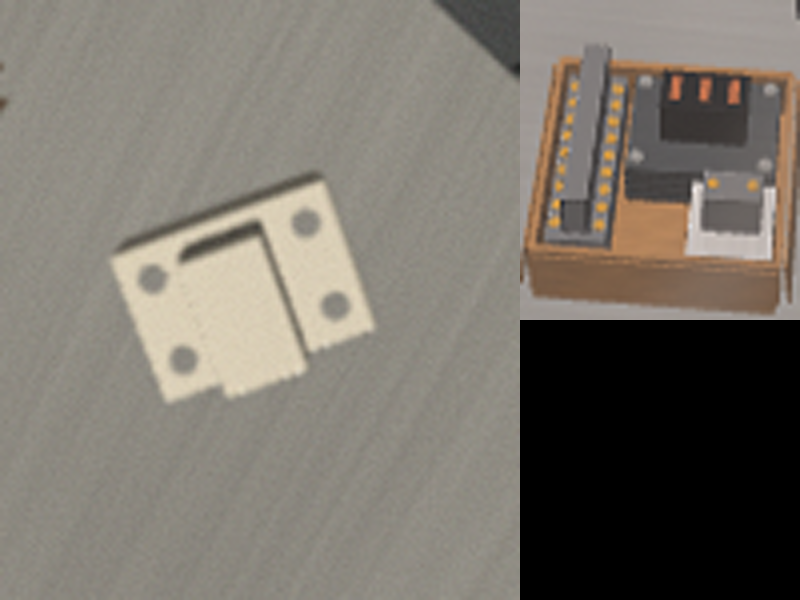

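The relay stands in place and a slot is left between the strip and the relay, between crop points (612,240) and (687,252). The fuse holder's body corners are at (112,260), (323,180), (375,328) and (168,402). Its block top is at (180,262), (264,232), (308,372) and (230,398).

Run:
```python
from h import *
w=load('w6');s=load('s6'); f=lambda L:np.array(L)/4+[215,92]-.375
uv=f([(112,260),(323,180),(375,328),(168,402),(180,262),(264,232),(308,372),(230,398)])
L=corners(.062,.044,.036)+corners(.022,.036,.074)
p,r=fit(list(zip([w]*8,L,uv)),0,[.46,.304,.8]);print(p,np.degrees(p[2]),r.round(1).tolist())
q=proj(s,[.584,.02,.04])[0];o=np.array([int(q[0]-35),int(q[1]-40)])
c=np.array([.58380,.02059]);a=np.radians(2.26);M=np.array([[np.cos(a),-np.sin(a)],[np.sin(a),np.cos(a)]])
print(((back(s,(np.array([(610,240),(687,254),(770,258),(776,185),(630,165),(770,172)])-[520,0])/4+o-.375,.041)-c)@M).round(4))
print(c+M@[.0445,-.009])
```

```text
[0.45433932 0.30213906 0.82025881] 46.99736768134847 [[-0.6, -1.1], [0.9, -0.6], [1.1, 0.3], [-0.2, 0.4], [-0.8, 0.4], [-0.3, 0.2], [1.1, -0.4], [-0.5, 0.5]]
[[ 0.0699 -0.0302]
 [ 0.0767  0.0222]
 [ 0.0751  0.0775]
 [ 0.0137  0.078 ]
 [ 0.0052 -0.0233]
 [ 0.0028  0.0733]]
[0.62862029 0.01335182]
```

{"op": "move_arm", "data": {"moves": [[[-0.005,0.01,0,10,80],[-0.01,0.02,-0.04,19.9,70],[-0.01,0.02,-0.1,19.9,70],[-0.01,0.02,-0.155,19.9,70],[-0.01,0.02,-0.187,19.9,70]]]}}

```text
clock: 22.18
eef_pos: [0.4523, 0.3012, 0.052]
tool_rot: [0.366, 0.931, -0.002, -0.001]
ft_force: [1.1, -0.9, 0.2]
grip_width: 0.0597
grasp_force: 0.0
```

{"op": "move_arm", "data": {"moves": [[[0,0,-0.008,0,70],[0,0,-0.008,0,0],[0,0,-0.008,0,0],[0,0,-0.008,0,0],[0,0,-0.008,0,0]]]}}

```text
clock: 22.8
eef_pos: [0.455, 0.304, 0.0492]
tool_rot: [0.365, 0.931, 0.002, 0.002]
ft_force: [1.0, -1.2, 6.4]
grip_width: 0.0212
grasp_force: 60.6
```

```bash
python3 -c "
from h import *
tilt()"
```

```text
ztool [ 0.0047  0.0024 -1.    ] along x,y tool tilt [ 0.0018 -0.005   1.    ]
t 22.8 tcp [0.455  0.304  0.0492] close 47.16 w 0.0212 vel 0.003 q [ 5.890e-01  4.740e-01 -1.610e-01  9.310e-01 -1.000e-03  1.337e+00]
```

{"op": "move_arm", "data": {"moves": [[[0,0,0.02,0,0],[0,0,0.06,0,0],[0,0,0.1,-8,0],[0.02,-0.035,0.115,-16,0],[0.048,-0.08,0.115,-24,0]]]}}

```text
clock: 23.42
eef_pos: [0.5023, 0.2238, 0.1644]
tool_rot: [0.551, 0.834, 0.002, 0.001]
ft_force: [1.0, 0.0, -2.0]
grip_width: 0.0207
grasp_force: 59.6
```

{"op": "move_arm", "data": {"moves": [[[0.03,-0.05,0,-8,0],[0.06,-0.1,0,-16,0],[0.09,-0.15,0,-20.9,0],[0.115,-0.19,0,-20.9,0],[0.1256,-0.209,0,-20.9,0]]]}}

```text
clock: 24.05
eef_pos: [0.6276, 0.0116, 0.1617]
tool_rot: [0.694, 0.72, -0.0, 0.0]
ft_force: [-0.1, 0.6, -2.4]
grip_width: 0.0207
grasp_force: 59.6
```

{"op": "move_arm", "data": {"moves": [[[0,0,0,0,0],[0,0,0,0,0],[0,0,0,0,0]]]}}

```text
clock: 24.42
eef_pos: [0.6263, 0.0157, 0.1623]
tool_rot: [0.692, 0.722, 0.0, 0.0]
ft_force: [-0.4, 0.3, -2.2]
grip_width: 0.0211
grasp_force: 59.6
```

```bash
python3 -c "
from h import *
tilt()"
```

```text
ztool [ 2.e-04 -1.e-04 -1.e+00] along x,y tool tilt [ 1.e-04 -2.e-04  1.e+00]
t 24.43 tcp [0.6263 0.0157 0.1623] close 2.39 w 0.0211 vel 0.003 q [ 0.025  0.527  0.248  1.292 -0.     1.554]
```

{"op": "move_arm", "data": {"moves": [[[0.001,-0.002,-0.01,0,0],[0.001,-0.002,-0.04,0,0],[0.001,-0.002,-0.07,0,0],[0.001,-0.002,-0.09,0,0],[0.001,-0.002,-0.101,0,0]]]}}

```text
clock: 25.05
eef_pos: [0.6266, 0.0125, 0.0592]
tool_rot: [0.693, 0.721, -0.001, -0.001]
ft_force: [0.2, 0.7, -1.2]
grip_width: 0.0209
grasp_force: 59.6
```

{"op": "move_arm", "data": {"moves": [[[0,0,-0.002,0,0],[0,0,-0.004,0,0],[0,0,-0.005,0,0],[0,0,-0.0055,0,0]]]}}

```text
clock: 25.55
eef_pos: [0.6284, 0.012, 0.0563]
tool_rot: [0.693, 0.721, 0.001, 0.001]
ft_force: [-0.0, -0.2, -1.4]
grip_width: 0.0211
grasp_force: 59.6
```

{"op": "move_arm", "data": {"moves": [[[0,0.003,0,0,0],[0,0.003,0,0,0],[0,0.003,-0.001,0,0],[0,0.003,-0.002,0,0],[0,0.003,-0.003,0,0]]]}}

```text
clock: 26.18
eef_pos: [0.628, 0.0151, 0.0542]
tool_rot: [0.693, 0.721, 0.0, 0.001]
ft_force: [-4.3, 0.6, 11.0]
grip_width: 0.0211
grasp_force: 61.0
```

{"op": "move_arm", "data": {"moves": [[[0,0,0,0,0],[0,0,0,0,0]]]}}

```text
clock: 26.42
eef_pos: [0.628, 0.0152, 0.0543]
tool_rot: [0.693, 0.721, 0.0, 0.001]
ft_force: [-3.8, -0.0, 7.2]
grip_width: 0.0209
grasp_force: 60.6
```

{"op": "move_arm", "data": {"moves": [[[0,0,0,0,40],[0,0,0,0,60],[0,0,0.03,0,60],[0,0,0.08,0,60],[0,0,0.13,0,100]]]}}

```text
clock: 27.05
eef_pos: [0.6277, 0.015, 0.1833]
tool_rot: [0.693, 0.721, -0.0, -0.0]
ft_force: [0.8, -0.7, 0.9]
grip_width: 0.0677
grasp_force: 0.0
```

{"op": "move_arm", "data": {"moves": [[[-0.06,0.06,0.04,0,100],[-0.12,0.12,0.06,0,100],[-0.163,0.18,0.06,10,100],[-0.163,0.24,0.06,20,100],[-0.163,0.27,0.06,25,100]]]}}

```text
clock: 27.68
eef_pos: [0.469, 0.2658, 0.2425]
tool_rot: [0.519, 0.855, 0.001, 0.001]
ft_force: [0.3, 0.7, 0.7]
grip_width: 0.0855
grasp_force: 0.0
```

{"op": "move_arm", "data": {"moves": [[[0,0,0,0,100],[0,0,0,0,100],[0,0,0,0,100]]]}}

```text
clock: 28.05
eef_pos: [0.4702, 0.2632, 0.2414]
tool_rot: [0.522, 0.853, -0.0, 0.0]
ft_force: [0.3, -0.4, -0.1]
grip_width: 0.0854
grasp_force: 0.0
```

Run:
```python
from h import *
s=load('s6');n=snap('scene');save(n,'s7');tilt()
D=np.abs(s['img'].astype(int)-n['img']).max(2)>35
num,lab,st,ce=cv2.connectedComponentsWithStats(D.astype(np.uint8))
for i in range(1,num):
    if st[i,4]>6: print('diff',st[i],ce[i].round())
c=np.array([.58380,.02059]);a=np.radians(2.26);M=np.array([[np.cos(a),-np.sin(a)],[np.sin(a),np.cos(a)]])
for nm,L in [('body',corners(.062,.044,.041)),('block',corners(.022,.036,.079))]:
    print(nm,proj(n,[list(c+M@(np.array(l[:2])+[.0445,-.0075]))+[l[2]] for l in L]).round(1).tolist())
I=n['img'].astype(int)
for v in (208,214,220,226,230,234,238):
    print(v,[tuple(I[v,u]) for u in range(258,284,2)])
```

```text
ztool [ 4.e-04 -5.e-04 -1.e+00] along x,y tool tilt [ 6.e-04 -1.e-04  1.e+00]
t 28.1 tcp [0.4703 0.263  0.2415] close 27.11 w 0.0849 vel 0.004 q [ 5.100e-01  3.140e-01  1.310e-01  1.388e+00 -1.000e-03  1.608e+00]
diff [ 367    0   68   84 2354] [395.  36.]
diff [410   0   3  17  17] [411.   8.]
diff [429   0   5  14  14] [432.   6.]
diff [442   0   3   6   8] [443.   3.]
diff [430   3   9  14  37] [435.  10.]
diff [306   7   2   7   7] [306.  10.]
diff [338   8   3   5   7] [339.  10.]
diff [270  36   5  26  32] [272.  50.]
diff [411  69   3   9  14] [412.  73.]
diff [ 360   74   53   84 1527] [386. 116.]
diff [392 136   2   6  11] [393. 139.]
diff [364 183  25  25 191] [377. 195.]
diff [372 194  11   5  16] [377. 196.]
diff [261 222  18  22 342] [270. 233.]
body [[278.5, 225.2], [276.5, 243.5], [260.1, 242.3], [262.6, 224.1]]
block [[276.4, 222.3], [275.7, 228.9], [262.1, 227.9], [263.0, 221.4]]
208 [(np.int64(58), np.int64(60), np.int64(63)), (np.int64(128), np.int64(126), np.int64(128)), (np.int64(106), np.int64(138), np.int64(164)), (np.int64(72), np.int64(71), np.int64(73)), (np
[... 3315 characters left out ...]
int64(182), np.int64(195), np.int64(213)), (np.int64(194), np.int64(199), np.int64(207))]
238 [(np.int64(105), np.int64(138), np.int64(164)), (np.int64(70), np.int64(69), np.int64(70)), (np.int64(197), np.int64(217), np.int64(227)), (np.int64(190), np.int64(209), np.int64(221)), (np.int64(193), np.int64(213), np.int64(223)), (np.int64(194), np.int64(213), np.int64(223)), (np.int64(194), np.int64(213), np.int64(224)), (np.int64(193), np.int64(213), np.int64(225)), (np.int64(191), np.int64(210), np.int64(222)), (np.int64(193), np.int64(213), np.int64(223)), (np.int64(89), np.int64(96), np.int64(105)), (np.int64(192), np.int64(195), np.int64(201)), (np.int64(189), np.int64(194), np.int64(202))]
```

The change image shows only the fuse holder's slot filled. It sits where predicted, with dark gaps on both sides, and the other parts haven't moved. Handing in.

```bash
python3 -c "
from workcell import job
print(job.job_done())"
```

```text
the job is handed in; nothing more can be done
None
```

I packed all four parts into the carton and handed the job in at about 28 s. Camera checks showed each part in its planned place on the floor with gaps between them; the judge's result was not shown.

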